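# Scrub out the big brush and hang it in the brush washer

### The arm

A 6-joint arm with a two-finger parallel gripper is mounted at the origin on the work surface. World frame = base frame: x ahead of the robot, y to its left, z up, the work surface at z = 0. Lengths are in m, angles in degrees, forces in N, time in s.
With the tool pointing down it reaches from about 0.3 to 0.775 m from the base axis. Payload 14.6 kg.
Tool frame: the origin (TCP) lies on the centre line of the jaws, within the pads' length; the fingertips stand 19 mm ahead of it and the grasp point (between the pads) is the TCP (ctrl.tcp_to_tips is the distance from the TCP to the fingertips, in m); z points along the fingers, y is the line along which they close (so a half turn about z gives the same grasp; the last joint's range is limited). The gripper opens to 85 mm and grips with 20 to 120 N. Pads are 22 mm wide; open, the fingers measure 114 mm over their backs; the gripper's body (76 mm by 85 mm) begins 54 mm behind the grasp point. The pads swing forward as they close: fully open they stand 13 mm farther back than shut.
Start: joints at [68.262, 17.183, 87.147, -0, 75.671, -3.816], TCP at [0.169, 0.523, 0.25] pointing down, gripper open.
Joint ranges: [-173.82, 173.82], [-45.26, 126.66], [13.44, 144.39], [-59.66, 239.66], [0, 175.72], [-146.38, 146.38]. Speed limits (degrees/s): [127.2, 127.2, 147.25, 180, 180, 180].

### API

Orientations are given as a 3x3 rotation matrix whose columns are the frame's x, y, z axes.
In Python, from bench import ctrl gives the robot as it stands. The module is installed in compiled form; this text tells all that it offers.
- The arm moves only by the shell command python3 -m creep 'ROWS' [FORCE]. ROWS is JSON, a list of rows, each a list of 3 entries, a list of its own where there are three numbers: the shift along the tool's x, y, z in cm, then the turn about the tool's z in degrees, then the opening, from 0 (shut) to 1 (fully open). A call has 1 to 5 rows; each row shifts and turns the commanded pose from where the row before left it, along the tool's axes as they then stand; what a row does not reach is not made up. A row lasts 1/10 s, in which the tool goes at most 50 mm and 8.59 degrees, less where a joint would pass 70% of its speed; a pose out of reach is approached as far as the arm can. A call with a gripper value outside its range is refused whole. The fingers move at their own pace and stop on an object; FORCE is the grip in N (left out, the last holds). Time passes only in rows, so rows that do not move let the fingers close. It gives the time, the measured TCP pose, the force, the opening and the grip force at its end, in the units of the state.
- ctrl.state(): the state, without advancing time (a new reading comes with each control period).
- ctrl.get_image(name): name is "scene" or "top" or "wrist"; returns (picture, depth): 480x640x3 uint8, blue, green, red; 480x640 float32, m along the optical axis (not along the pixel's ray), 0 where there is no reading.
- ctrl.camera_info(name): a dict with "K" (3x3 intrinsics, pixels), "origin" and "rotation" of the camera in the world; the wrist camera has in their place "tool_from_camera" (4x4, takes a point from camera to tool coordinates, whose origin is the TCP and whose axes are the flange's). Camera axes: x right, y down, z forward; pixel columns grow to the right and rows downward; lengths in m; the calibration is good to about 2 mm. A picture is of the moment at which its call begins: read the wrist's pose just before it. camera_info takes no time and is no camera call.
- ctrl.close_job(): hands the job in; it is judged then, once.
Trained networks look in the newest picture that a camera, given by its name, has taken for a name from the list of things; names that differ only in an ending like _2 or _b are one class to them, and where a whole thing is asked for, a point or a joint stands for the part that bears it (a point fixed in the world has none). Each returns a list of dicts, best first, with "confidence" (0 to 1); they miss things now and then, are a little off and sometimes report something else, mostly with a low value. They report only what shows in the picture. A call takes as long as a camera call. They do not tell look-alikes from the thing itself.
- ctrl.silhouettes(camera, query): "region" (480x640 bool, what is visible of it) and "extent" ([centre column, centre row, width, height] in pixels, round what is visible of it).
- ctrl.tip_of(camera, query): "point" ([row, column] in pixels: a listed point, or the origin of a listed thing).
The state is a dict: "time": time; "joint_pos": joint angles; "qvel": joint speeds; "joint_efforts": joint torques, N m; "position": TCP position; "eef_rot": TCP orientation; "force": force on the tool from outside, world axes, zero at the start; "ft_torque": the same for the moment, N m; "gripper_width": opening from 0.0 (shut) to 1.0 (fully open); "grasp_force": force on a finger pad.
Only numpy, scipy, OpenCV 4.12 (cv2) and the standard library are available. Lean on these libraries where they do the work, as an engineer would, in place of code of your own. Each camera call takes 0.05 s, during which the arm holds its last target. There are 200 camera calls.

### The job

Clean the fat round paintbrush that stands in the mug: lean it in under the clips of the steel brush washer and work it up and down inside the tank three times, each time from close to the strainer at the bottom until the bristle tips are just below the rim. Then hang it up by pushing its flat handle edge-first into the free middle clip, fully home, so that it hangs upright with its bristles in the tank but clear of the strainer, and let go. Leave the mug standing and everything else where it is.

Things in the scene. Friction and masses are not known exactly. Their poses are not given: they have to be found in the camera images.
- washer: Stainless steel brush washer, fixed to the table; origin at the centre of its underside, z up, -x its front, facing roughly the robot. Round tank: inner radius 54 mm, outer 56 (foot 58), rim 90 mm above the table, perforated strainer floor 14 mm above the table. A hanger on two straps from its rear wall carries three spring clips in a row over the tank, opening to -x.
- hanger (a point): Middle of the hanger's front edge, 175 mm above the table (its top), axes as the washer. The shelf is 104 mm wide (y), 13 mm deep at this lip, and covers the rear of the tank, x +4 to +52 mm of the washer. Clips at y = -38, 0, +38 mm. Slim brushes (handles 7 mm thick, tops 178 mm above the table, heads 10 mm thick, 30 mm above the table) hang in the outer clips; the middle one is free.
- gap (a point): Midpoint between the tank's front rim and the free clip's lip, 123 mm above the table, at x = -44 mm, y = 0 of the washer; axes as the washer. The clips reach forward over the tank to x = -35 mm, so the fat brush gets in past them only when leaning, handle towards -x, about 25 to 40 degrees from vertical, its axis near this point; from there its handle is swung upright into the clip.
- clip (a point): Seat of the free middle clip, 164 mm above the table, x = -8 mm, y = 0 of the washer; axes as the washer. Two sprung leaves (z 157 to 171 mm) 4 mm apart, parallel from x = -24 to +4 mm of the washer, lips flaring to a 14 mm mouth at x = -35 mm. They part sideways; push 5 to 15 N to +x. Back stop at x = +4 mm: fully home, the handle's axis is at about x = -6 mm. They hold by friction at any height.
- strainer (a point): Centre of the strainer floor inside the tank, 14 mm above the table; axes as the washer.
- rim (a point): Centre of the tank's mouth at rim height, 90 mm above the table; axes as the washer.
- brush: Fat round paintbrush, 200 mm long, 70 g, standing bristles down in the mug. Origin at the bristle tips' centre, z towards the handle end. Rigid round head up to 38 mm diameter (28 at the tip) to z = 66 mm, narrowing to 78; then a flat wooden handle, z 80 to 200 mm, 20 mm wide (x), 10 mm thick (y), round edges. Grip across the 10 mm near the end, fingers along the handle. A half turn is the same.
- handle (a point): Point on the axis of the brush handle, 132 mm from the bristle tips; axes as the brush.
- handle_end (a point): Free end of the brush handle, 200 mm from the bristle tips; axes as the brush.
- mug: White ceramic mug with a side handle at its +y, 88 mm tall, rim radius 38 mm, wall 4 mm, loose, 0.36 kg; origin at the centre of its underside.
- tube_a: Bystander: aluminium paint tube lying on the table, 130 mm long (along its x), 30 mm wide; origin under its middle.
- tube_b: Bystander: smaller aluminium paint tube lying on the table, 110 mm long (along its x), 26 mm wide; origin under its middle.
- knife: Bystander: palette knife with wooden handle, about 200 mm long, lying on the paper palette pad to the robot's right.
- palette: Bystander: fixed paper palette pad, 260 by 190 mm, 10 mm thick; origin at the centre of its underside.
Things that resemble listed ones, but are neither listed nor needed, are in the scene too. Leave any red look-alike of the brush alone. Several things look just like the washer: the one meant starts farthest to the robot's left.

How it is judged (in metres and radians):
On the way, in this order (a step that is already met when the one before it is completed fails the run):
1. first stroke down: bristle tips inside the tank, centre of the tips within 22 mm of the strainer (horizontal distance between brush and washer below 0.05 m and z of brush in the frame of strainer between -0.005 and 0.022 m), for 0.05 s.
2. first stroke up: bristle tips inside the tank, at most 30 mm below the rim and not above it (horizontal distance between brush and washer below 0.05 m and z of brush in the frame of rim between -0.03 and 0 m), for 0.05 s.
3. second stroke down: bristle tips inside the tank, centre of the tips within 22 mm of the strainer (all of step 1), for 0.05 s.
4. second stroke up: bristle tips inside the tank, at most 30 mm below the rim and not above it (all of step 2), for 0.05 s.
5. third stroke down: bristle tips inside the tank, centre of the tips within 22 mm of the strainer (all of step 3), for 0.05 s.
6. third stroke up: bristle tips inside the tank, at most 30 mm below the rim and not above it (all of step 4), for 0.05 s.
At the end, for the whole second after the job is handed in: The brush hangs still in the middle clip: its handle axis within 8 mm (along the clip) and 5 mm (across it) of the clip's seat, upright within 0.2 rad, bristle tips at least 4 mm above the strainer and at least 15 mm below the rim; the mug stands upright (x of handle in the frame of clip between -0.008 and 0.008 m and y of handle in the frame of clip between -0.005 and 0.005 m and angle between brush's own z axis and vertical below 0.2 rad and z of brush in the frame of strainer above 0.004 m and z of brush in the frame of rim below -0.015 m and linear speed of brush below 0.02 m/s and angle between mug's own z axis and vertical below 0.1 rad); the robot touches nothing.
It fails at once if the mug is tipped more than 0.4 rad (angle between mug's own z axis and vertical above 0.4 rad).
It fails at once if the mug is shifted more than 60 mm (distance of mug from where it was at the start of the episode above 0.06 m).
It fails at once if a paint tube or the palette knife is shifted more than 30 mm (distance of any of tube_a, tube_b, knife from where it was at the start of the episode above 0.03 m).
It also fails if it takes over 58 s, if anything falls off the work surface, if the arm or the gripper's body presses on something with over 40 N, if the wrist force passes 120 N, or if a joint passes its speed limit or range.

## Working session

There is one attempt and no reset: what is moved stays moved. The work goes in short steps, Python scripts to look and compute and a shell command to move; the robot and the scene stay as the last step left them, time stands still between calls to the robot, and variables do not carry over. Pictures are saved under pics/ and viewed, at most 12 in all, crops included, and the job is handed in when it is done.

```bash
mkdir -p pics; cat > h.py <<'E'
import numpy as np, cv2
from bench import ctrl
def cam(n,s=None):
    i=ctrl.camera_info(n); K=np.array(i["K"])
    if n=="wrist":
        s=s or ctrl.state(); T=np.array(i["tool_from_camera"]); R=np.array(s["eef_rot"])
        return K,R@T[:3,:3],R@T[:3,3]+np.array(s["position"])
    return K,np.array(i["rotation"]),np.array(i["origin"])
def cloud(c,d):
    K,R,o=c; v,u=np.mgrid[:480,:640]
    p=np.stack([(u-K[0,2])/K[0,0]*d,(v-K[1,2])/K[1,1]*d,d],-1)
    return p@R.T+o
def proj(c,P):
    K,R,o=c; q=(np.atleast_2d(P)-o)@R; q=q@K.T; return q[:,:2]/q[:,2:]
E
python3 - <<'E'
from h import *
np.set_printoptions(precision=3,suppress=True)
for n in("scene","top"):
    im,d=ctrl.get_image(n); cv2.imwrite(f"pics/{n}0.png",im); c=cam(n); P=cloud(c,d)
    print(n,"origin",c[2],"fwd",c[1][:,2])
    for q in("washer","brush","mug","tube_a","knife"):
        for r in ctrl.silhouettes(n,q)[:6]:
            m=r["region"]&(d>0); p=P[m]
            print(q,round(r["confidence"],2),np.round(r["extent"]),np.median(p,0),p.min(0),p.max(0)) if len(p) else print(q,"nodepth")
print(ctrl.state())
E
```

```text
scene origin [ 0.942 -0.662  0.827] fwd [-0.411  0.58  -0.703]
washer 0.97 [251. 232.  58.  83.] [ 0.377 -0.156  0.073] [ 0.155 -0.207 -0.005] [0.423 0.066 0.18 ]
washer 0.67 [427. 222.  58.  83.] [0.68  0.135 0.071] [ 0.565  0.085 -0.005] [0.732 0.383 0.178]
brush 0.79 [383. 260.  21.  67.] [ 0.679 -0.054  0.071] [ 0.585 -0.065 -0.004] [0.694 0.162 0.201]
brush 0.7 [364. 282.  18.  53.] [ 0.69  -0.152  0.121] [ 0.603 -0.165 -0.   ] [0.704 0.029 0.206]
mug 0.74 [366. 308.  43.  52.] [ 0.696 -0.164  0.058] [ 0.616 -0.186 -0.   ] [ 0.756 -0.1    0.091]
mug 0.18 [423. 221.  54.  83.] [0.68  0.132 0.071] [ 0.568  0.085 -0.005] [0.732 0.372 0.178]
tube_a 0.75 [318. 229.  40.  20.] [0.432 0.024 0.015] [ 0.392 -0.021 -0.002] [0.463 0.077 0.027]
knife 0.77 [250. 418. 112.  21.] [ 0.66  -0.45   0.017] [ 0.569 -0.537  0.009] [ 0.722 -0.392  0.028]
knife 0.35 [425. 220.  65.  83.] [0.68  0.135 0.071] [ 0.558  0.085 -0.005] [0.732 0.422 0.18 ]
top origin [ 0.257 -0.059  1.526] fwd [ 0.183 -0.017 -0.983]
washer 0.76 [336. 313.  51.  52.] [ 0.361 -0.147  0.168] [ 0.3   -0.212 -0.009] [ 0.424 -0.08
[... 432 characters left out ...]
.  53.] [0.449 0.332 0.019] [ 0.388  0.299 -0.007] [0.519 0.37  0.037]
knife 0.67 [456. 206.  58.  58.] [ 0.635 -0.466  0.017] [ 0.564 -0.534  0.003] [ 0.717 -0.388  0.032]
{'time': 0.6, 'joint_pos': array([68.262, 17.182, 87.148, -0.   , 75.67 , -3.815]), 'qvel': array([ 0.016, -0.079, -0.063,  0.036,  0.012, -0.035]), 'joint_efforts': array([  0.002, -54.316, -36.19 ,   0.   ,   0.001,   0.   ]), 'position': array([0.169, 0.523, 0.25 ]), 'eef_rot': array([[-0.951,  0.308,  0.   ],
       [ 0.308,  0.951,  0.   ],
       [-0.   ,  0.   , -1.   ]]), 'force': array([-0.189,  0.868,  0.287]), 'ft_torque': array([-0.036, -0.001, -0.018]), 'grasp_force': 0.0, 'gripper_width': 0.9962968238685495}
```

View pics/scene0.png

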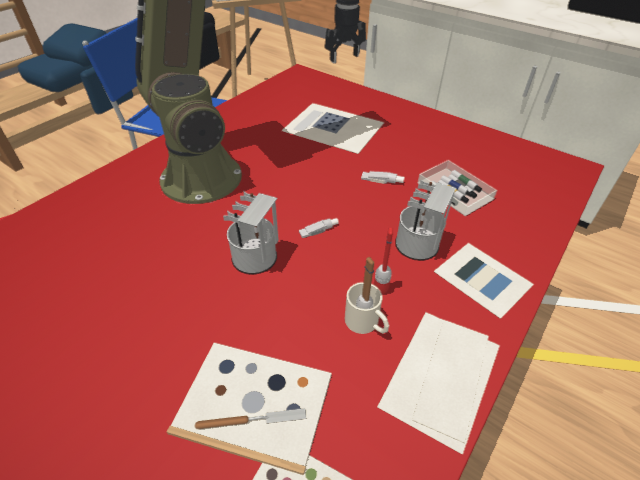

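View pics/top0.png

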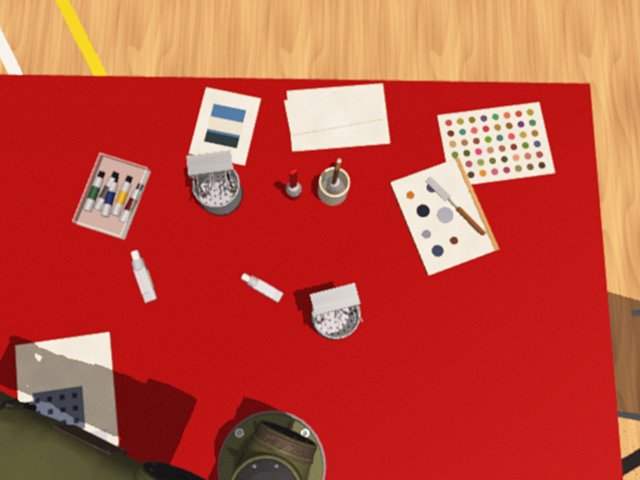

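Scene: washers at scene (427,222) / top (213,183), world y≈+0.14, and scene (251,232) / top (336,313), world y≈−0.15. The first is farthest to the robot's left, so it is the one meant. Brushes: brown handle in the mug at scene (366,270), which is mine, and the red one standing at (385,258), to be left alone. Next is an enlarged crop to confirm, with numbers.

```bash
python3 - <<'E'
from h import *
np.set_printoptions(precision=4,suppress=True)
ims={}
for n in("scene","top"):
    im,d=ctrl.get_image(n); P=cloud(cam(n),d); ims[n]=im
    # washer region
    for lab,c in(("W",(0.68,0.14)),):
        near=(np.hypot(P[...,0]-c[0],P[...,1]-c[1])<0.1)&(d>0)
        h=P[near&(P[...,2]>.168)&(P[...,2]<.185)]
        r=P[near&(P[...,2]>.083)&(P[...,2]<.095)]
        if len(h)>5:
            (cx,cy),(w,l),a=cv2.minAreaRect((h[:,:2]*1000).astype(np.float32)); print(n,"hanger",len(h),cx,cy,w,l,a)
        A=np.c_[2*r[:,:2],np.ones(len(r))]
        for k in range(4):
            s=np.linalg.lstsq(A,(r[:,:2]**2).sum(1),rcond=None)[0]; R=np.sqrt(s[2]+s[0]**2+s[1]**2)
            e=abs(np.hypot(*(r[:,:2]-s[:2]).T)-R); r,A=r[e<.004],A[e<.004]
        print(n,"rim",s[:2],R,len(r))
    m=(np.hypot(P[...,0]-.70,P[...,1]+.15)<0.07)&(P[...,2]>.1)&(d>0); p=P[m]
    for z in np.arange(.10,.22,.015):
        q=p[abs(p[:,2]-z)<.008]
        if len(q): print(n,"brush z",z,len(q),q.mean(0),q[:,:2].min(0),q[:,:2].max(0))
    m=(np.hypot(P[...,0]-.69,P[...,1]+.15)<0.07)&(abs(P[...,2]-.087)<.004)&(d>0); p=P[m]; print(n,"mug rim",len(p),p[:,:2].min(0),p[:,:2].max(0))
    for q in("brush","handle","handle_end","hanger","clip","rim"):
        for r in ctrl.tip_of(n,q)[:3]:
            v,u=np.round(r["point"]).astype(int); print(n,q,round(r["confidence"],2),r["point"],P[min(v,479),min(u,639)])
a=cv2.resize(ims["scene"][170:350,340:470],None,fx=3,fy=3,interpolation=2)
b=cv2.resize(ims["top"][145:225,185:265],None,fx=3.4,fy=3.4,interpolation=2);c=cv2.resize(ims["top"][145:225,285:365],None,fx=3.4,fy=3.4,interpolation=2)
bc=np.vstack([b,c])[:540]; bc=np.vstack([bc,np.zeros((540-len(bc),bc.shape[1],3),np.uint8)]) if len(bc)<540 else bc
cv2.imwrite("pics/crop1.png",np.hstack([a,bc]))
E
```

```text
scene hanger 720 681.6556396484375 146.86322021484375 87.33036804199219 108.6805648803711 9.04407787322998
scene rim [0.6739 0.1436] 0.05513887968227019 192
scene brush z 0.1 23 [ 0.6898 -0.1508  0.1038] [ 0.6788 -0.1546] [ 0.6966 -0.1472]
scene brush z 0.115 36 [ 0.689  -0.1507  0.1146] [ 0.6785 -0.1544] [ 0.696  -0.1463]
scene brush z 0.13 40 [ 0.6889 -0.1504  0.1297] [ 0.6777 -0.1543] [ 0.6968 -0.146 ]
scene brush z 0.14500000000000002 40 [ 0.6893 -0.151   0.1452] [ 0.6799 -0.1542] [ 0.6968 -0.1465]
scene brush z 0.16 41 [ 0.6893 -0.1507  0.1601] [ 0.6774 -0.154 ] [ 0.6962 -0.1456]
scene brush z 0.175 48 [ 0.6889 -0.1506  0.1756] [ 0.6763 -0.1547] [ 0.6971 -0.1452]
scene brush z 0.19 48 [ 0.6887 -0.1505  0.1896] [ 0.6779 -0.1538] [ 0.6965 -0.1464]
scene brush z 0.20500000000000002 47 [ 0.6876 -0.148   0.2023] [ 0.6784 -0.1538] [ 0.6966 -0.1414]
scene mug rim 239 [ 0.6459 -0.1848] [ 0.7214 -0.1091]
scene brush 0.72 [318.8, 362.2] [ 0.7027 -0.1782  0.0553]
scene brush 0.67 [289.9, 377.4] [ 0.6976 -0.1141  0.085 ]
scene handle 0.82 [281.9, 366.3] [ 0.6874 -0.1512  0.1409]
scene handl
[... 1469 characters left out ...]
19 -0.181 ] [ 0.718  -0.1065]
top brush 0.74 [188.4, 331.1] [ 0.6692 -0.1369  0.0745]
top brush 0.67 [193.5, 292.2] [ 0.6544 -0.0401  0.0681]
top handle 0.88 [177.9, 295.5] [ 0.6722 -0.0501  0.1467]
top handle 0.86 [169.5, 334.6] [ 0.6762 -0.1393  0.2001]
top handle_end 0.84 [171.3, 292.2] [ 0.6735 -0.0411  0.1973]
top handle_end 0.72 [163.7, 337.3] [ 0.6888 -0.1435  0.2055]
top hanger 0.71 [310.6, 336.0] [ 0.3575 -0.143   0.1708]
top hanger 0.64 [173.7, 207.4] [0.6727 0.1567 0.1688]
top clip 0.68 [177.8, 214.7] [0.7081 0.1596 0.019 ]
top clip 0.61 [314.2, 338.3] [ 0.3621 -0.1579  0.009 ]
top rim 0.64 [311.1, 335.0] [ 0.3689 -0.15    0.0169]
top rim 0.58 [181.2, 216.5] [0.7023 0.1578 0.0116]
```

View pics/crop1.png

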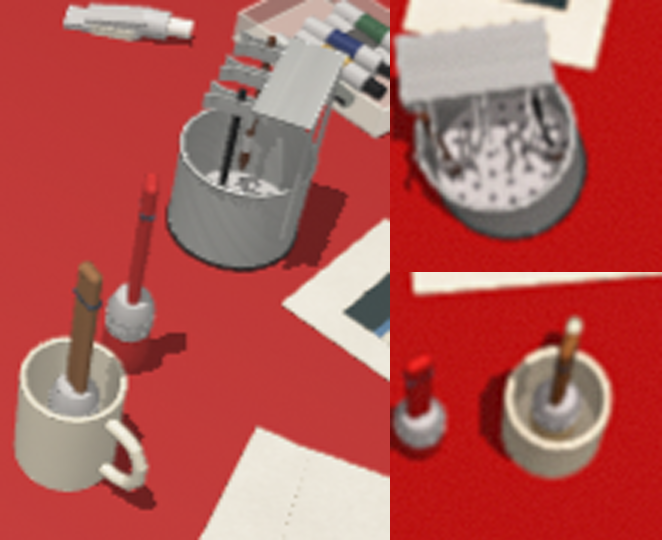

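Confirmed in the crop: brown fat brush upright in the mug, red look-alike left of it, and the left washer with its middle clip free. Washer ≈ (0.672, 0.146), yaw ≈ +9.5°. Moving above the mug.

```bash
R='[[-3.85,-2.65,-0.25],0,1]'; 
python3 -m creep '[[[-3.85,-2.65,-0.3],0,1],[[-3.85,-2.65,-0.3],0,1],[[-3.85,-2.65,-0.3],0,1],[[-3.85,-2.65,-0.3],0,1],[[-3.85,-2.65,-0.3],0,1]]' | tail -3
python3 -m creep '[[[-3.85,-2.65,-0.3],0,1],[[-3.85,-2.65,-0.3],0,1],[[-3.85,-2.65,-0.3],0,1],[[-3.85,-2.65,-0.3],0,1],[[-3.85,-2.65,-0.3],0,1]]' | tail -3
python3 -m creep '[[[-3.85,-2.65,-0.3],0,1],[[-3.85,-2.65,-0.3],0,1],[[-3.85,-2.65,-0.3],0,1],[[-3.85,-2.65,-0.3],0,1],[[-3.85,-2.65,-0.3],0,1]]' | tail -3
python3 -m creep '[[[-3.85,-2.65,-0.3],0,1],[[-3.85,-2.65,-0.3],0,1],[[-3.85,-2.65,-0.3],0,1],[[0,0,0],-6,0.6],[[0,0,0],-6,0.6]]' | tail -3
python3 -m creep '[[[0,0,0],-6,0.6],[[0,0,0],0,0.6],[[0,0,0],0,0.6]]'
python3 - <<'E'
from h import *
np.set_printoptions(precision=4,suppress=True)
s=ctrl.state(); im,d=ctrl.get_image("wrist"); c=cam("wrist",s); P=cloud(c,d)
cv2.imwrite("pics/wrist1.png",im); print(s["time"],s["position"],s["eef_rot"],s["joint_pos"],c[2],c[1][:,2])
m=(np.hypot(P[...,0]-.685,P[...,1]+.146)<0.035)&(P[...,2]>.11)&(d>0); p=P[m]; print(len(p))
for lo,hi in((.19,.215),(.11,.19)):
    q=p[(p[:,2]>lo)&(p[:,2]<hi)]
    if len(q)>5: print(lo,len(q),q.min(0),q.max(0),cv2.minAreaRect((q[:,:2]*1000).astype(np.float32)))
E
```

```text
force: [0.4, 0.6, 0.0]
gripper_width: 1.0
grasp_force: 0.0
force: [0.2, 0.4, -1.2]
gripper_width: 1.0
grasp_force: 0.0
force: [0.0, 1.3, -0.4]
gripper_width: 0.999
grasp_force: 0.0
force: [0.1, -0.4, 0.5]
gripper_width: 0.69
grasp_force: 0.0
time: 3.6
position: [0.6818, -0.1438, 0.3042]
eef_rot: [[-1.0, 0.002, -0.0], [0.002, 1.0, 0.0], [0.0, 0.0, -1.0]]
force: [-0.8, 0.1, -0.1]
gripper_width: 0.597
grasp_force: 0.0
3.6 [ 0.6818 -0.1438  0.3042] [[-1.      0.0016 -0.0001]
 [ 0.0016  1.      0.    ]
 [ 0.0001  0.     -1.    ]] [ -14.9168   35.7632   53.532    -0.0008   90.7125 -104.8235] [ 0.5987 -0.1433  0.4281] [ 0.3237 -0.001  -0.9462]
19315
0.19 587 [ 0.6771 -0.152   0.1902] [ 0.6961 -0.1383  0.2067] ((686.8092041015625, -145.0529022216797), (10.096858978271484, 19.917678833007812), 65.1360092163086)
0.11 610 [ 0.6759 -0.1538  0.1101] [ 0.6944 -0.1367  0.1899] ((687.0097045898438, -145.2015380859375), (10.190001487731934, 20.52613067626953), 65.46095275878906)
```

View pics/wrist1.png

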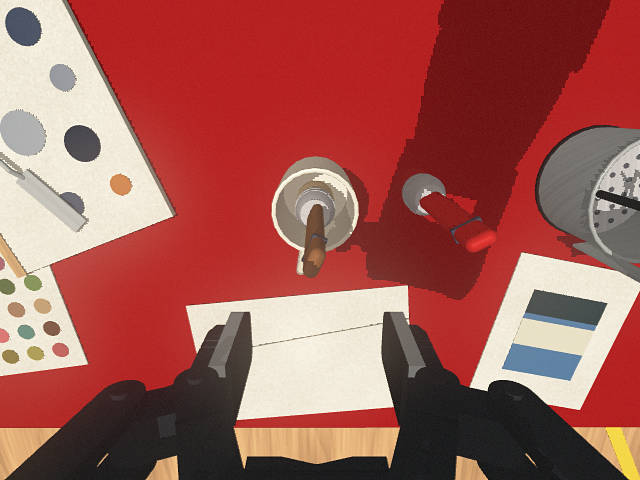

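The brush handle stands upright at (0.687, −0.145) with its flat along world −25°, at wrist pixel (313,240). I turn +25°, descend and grip near its end.

```bash
python3 -m creep '[[[0,0,0],8.3,0.6],[[0,0,0],8.3,0.6],[[0,0,0],8.3,0.6],[[-0.5,0.1,3],0,0.6],[[0,0,3],0,0.6]]' | tail -6
python3 -m creep '[[[0,0,3],0,0.6],[[0,0,2.4],0,0.6],[[0,0,1],0,0.6],[[0,0,0],0,0.3],[[0,0,0],0,0.3]]' 30| tail -6
python3 -m creep '[[[0,0,0],0,0],[[0,0,0],0,0],[[0,0,0],0,0],[[0,0,0],0,0],[[0,0,0],0,0]]' 30
python3 - <<'E'
from h import *
np.set_printoptions(precision=4,suppress=True)
s=ctrl.state(); im,d=ctrl.get_image("wrist"); c=cam("wrist",s); P=cloud(c,d)
print(s["position"],s["eef_rot"],s["gripper_width"],s["grasp_force"],s["time"])
m=(np.hypot(P[...,0]-.685,P[...,1]+.146)<0.02)&(P[...,2]>.09)&(P[...,2]<.155)&(d>0); q=P[m]
print(len(q), cv2.minAreaRect((q[:,:2]*1000).astype(np.float32)))
cv2.imwrite("pics/wrist2.png",im)
E
```

```text
time: 4.15
position: [0.6872, -0.145, 0.2442]
eef_rot: [[-0.907, 0.422, 0.002], [0.422, 0.907, -0.001], [-0.002, 0.0, -1.0]]
force: [0.1, -0.5, -0.7]
gripper_width: 0.6
grasp_force: 0.0
time: 4.65
position: [0.6872, -0.1451, 0.1818]
eef_rot: [[-0.907, 0.42, 0.002], [0.42, 0.907, -0.0], [-0.002, 0.0, -1.0]]
force: [-0.0, 0.4, 1.0]
gripper_width: 0.302
grasp_force: 0.0
time: 5.15
position: [0.6873, -0.1452, 0.182]
eef_rot: [[-0.908, 0.42, 0.003], [0.42, 0.908, -0.001], [-0.003, 0.0, -1.0]]
force: [-0.5, 0.0, 6.5]
gripper_width: 0.113
grasp_force: 32.4
[ 0.6873 -0.1452  0.182 ] [[-0.9075  0.42    0.0025]
 [ 0.42    0.9075 -0.0008]
 [-0.0026  0.0003 -1.    ]] 0.11305669013323907 32.4320107139647 5.15
1020 ((680.2190551757812, -141.57089233398438), (9.97816276550293, 5.55190896987915), 63.12477111816406)
```

View pics/wrist2.png

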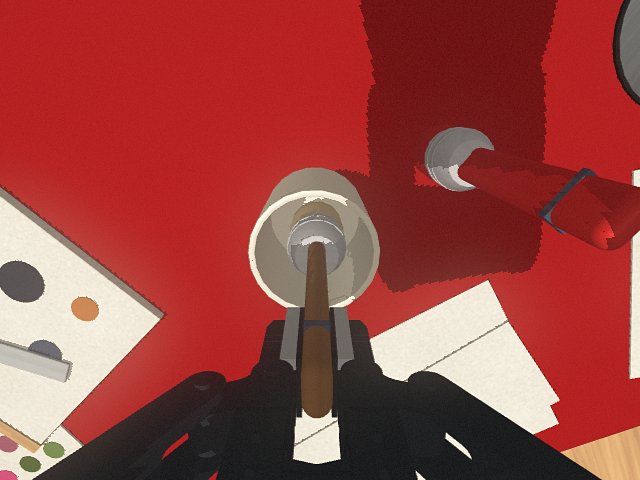

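Firmly gripped (9.6 mm), with the head centred in the mug at (316,245). Only turns about the tool's z are possible, so I'll lean the brush by pivoting it in the grip: press the tip on bare table and move over an arc. Lift, turn and carry first.

```bash
python3 -m creep '[[[0,0,-2],0,0],[[0,0,-3],0,0],[[0,0,-3],0,0],[[0,0,-3],0,0],[[0,0,-2],0,0]]' | tail -6
python3 -m creep '[[[0,0,0],-7,0],[[0,0,0],-7,0],[[0,0,0],-7,0],[[0,0,0],-7,0],[[0,0,0],-6.7,0]]' | tail -6
python3 -m creep '[[[3.3,0,0],0,0],[[3.3,0,0],0,0],[[3.2,0,0],0,0],[[0,3,0],0,0],[[0,3.4,0],0,0]]' | tail -6
python3 -m creep '[[[0,4,0],0,0],[[0,4,0],0,0],[[0,4,0],0,0],[[0,0,4],0,0],[[0,0,4],0,0]]' | tail -6
python3 -m creep '[[[0,0,3],0,0],[[0,0,1],0,0],[[0,0,0],0,0]]'
python3 - <<'E'
from h import *
np.set_printoptions(precision=4,suppress=True)
s=ctrl.state(); im,d=ctrl.get_image("scene"); P=cloud(cam("scene"),d)
p=np.array(s["position"]); m=(np.hypot(P[...,0]-p[0],P[...,1]-p[1])<0.03)&(d>0)
q=P[m&(P[...,2]<.15)]; print(s["position"],s["joint_pos"],"head lowest above 3mm:",np.sort(q[q[:,2]>.003][:,2])[:8])
cv2.imwrite("pics/sc2.png",im[150:400,250:480])
E
```

```text
time: 5.7
position: [0.6869, -0.145, 0.3134]
eef_rot: [[-0.908, 0.42, 0.003], [0.42, 0.908, -0.001], [-0.003, 0.001, -1.0]]
force: [-0.7, 0.7, -0.4]
gripper_width: 0.114
grasp_force: 31.5
time: 6.2
position: [0.6868, -0.145, 0.3107]
eef_rot: [[-0.984, -0.176, 0.0], [-0.176, 0.984, -0.0], [-0.0, -0.0, -1.0]]
force: [0.2, -0.6, -0.9]
gripper_width: 0.113
grasp_force: 31.5
time: 6.7
position: [0.5784, -0.099, 0.3111]
eef_rot: [[-0.986, -0.169, 0.001], [-0.169, 0.986, -0.0], [-0.001, -0.0, -1.0]]
force: [0.9, 0.9, 0.1]
gripper_width: 0.114
grasp_force: 31.3
time: 7.2
position: [0.5588, 0.0207, 0.2307]
eef_rot: [[-0.985, -0.173, 0.004], [-0.173, 0.985, -0.0], [-0.003, -0.001, -1.0]]
force: [1.5, -0.7, -1.8]
gripper_width: 0.113
grasp_force: 31.3
time: 7.5
position: [0.5586, 0.0194, 0.19]
eef_rot: [[-0.985, -0.171, -0.001], [-0.171, 0.985, 0.0], [0.001, 0.0, -1.0]]
force: [-0.4, -0.0, 0.0]
gripper_width: 0.115
grasp_force: 31.3
[0.5586 0.0194 0.19  ] [  -1.7612   21.5189   89.6929   -0.0003   68.8617 -101.6305] head lowest above 3mm: [0.0034 0.0035 0.013  0.0133 0.0134 0.0142 0.0147 0.0157]
```

```bash
python3 -m creep '[[[0,0,1],0,0],[[0,0,0.3],0,0],[[0,0,0],0,0]]' 20| sed -n '2p;4p;6p'
python3 -m creep '[[[0,0,0.2],0,0],[[0,0,0],0,0]]' | sed -n '2p;4p;6p'
```

```text
position: [0.5587, 0.0194, 0.1774]
force: [-0.3, 0.2, -0.5]
grasp_force: 31.4
position: [0.5594, 0.0195, 0.177]
force: [-1.4, 0.3, 10.4]
grasp_force: 32.8
```

```bash
python3 -m creep '[[[1.23,0,0],0,0],[[1.23,0,0],0,0],[[1.22,0,0.13],0,0],[[1.21,0,0.18],0,0],[[0,0,0],0,0]]' 20| sed -n '2p;4p;6p'
python3 -m creep '[[[1.2,0,0.3],0,0],[[1.17,0,0.36],0,0],[[0.85,0,0.35],0,0],[[0.85,0,0.35],0,0],[[0,0,0],0,0]]' | sed -n '2p;4p;6p'
python3 -m creep '[[[0.6,0,0.3],0,0],[[0.5,0,0.27],0,0],[[0,0,0],0,0]]' | sed -n '2p;4p;6p'
cat > lean.py <<'E'
from h import *
import sys
np.set_printoptions(precision=4,suppress=True)
s=ctrl.state(); R=np.array(s["eef_rot"]); p=np.array(s["position"])
for n in("scene","wrist"):
    im,d=ctrl.get_image(n); P=cloud(cam(n,s),d); L=(P-p)@R   # tool frame
    cv2.imwrite(f"pics/{n}_{sys.argv[1]}.png",im)
    # handle below fingers: tool z 25..90 mm
    m=(d>0)&(abs(L[...,1])<.009)&(L[...,2]>.022)&(L[...,2]<.085)&(abs(L[...,0])<.12)
    q=L[m]; xs=[]
    for z in np.arange(.025,.085,.01):
        a=q[abs(q[:,2]-z)<.005]
        if len(a)>3: xs.append((z,a[:,0].min(),np.median(a[:,0]),a[:,0].max(),len(a)))
    xs=np.array(xs); print(n); print(xs)
    if len(xs)>2: print("lean from slope min/med/max", [np.degrees(np.arctan(-np.polyfit(xs[:,0],xs[:,k],1)[0])) for k in(1,2,3)])
    m=(d>0)&(abs(L[...,1])<.03)&(L[...,2]>.08)&(abs(L[...,0])<.15)&(P[...,2]>.004); q=P[m]
    if len(q): print("lowest",np.sort(q[:,2])[:5])
E
python3 lean.py a
```

```text
position: [0.5103, 0.0109, 0.1733]
force: [-1.5, -0.4, 4.2]
grasp_force: 32.2
position: [0.4703, 0.0039, 0.1594]
force: [-1.3, 0.3, 6.1]
grasp_force: 32.7
position: [0.4598, 0.0021, 0.1538]
force: [-3.7, -0.6, 7.2]
grasp_force: 32.8
scene
[[ 0.025  -0.0319 -0.023  -0.0076 27.    ]
 [ 0.035  -0.04   -0.0294 -0.0157 30.    ]
 [ 0.045  -0.0464 -0.0364 -0.0238 29.    ]
 [ 0.055  -0.0532 -0.0411 -0.0255 29.    ]
 [ 0.065  -0.0594 -0.0463 -0.0313 33.    ]
 [ 0.075  -0.0713 -0.0601 -0.0411 41.    ]]
lean from slope min/med/max [np.float64(36.793800063142214), np.float64(34.543224093764415), np.float64(31.72558669959009)]
lowest [0.004  0.004  0.0042 0.0044 0.0045]
wrist
[]
lowest [0.0042 0.0043 0.0045 0.0047 0.0051]
```

View pics/scene_a.png

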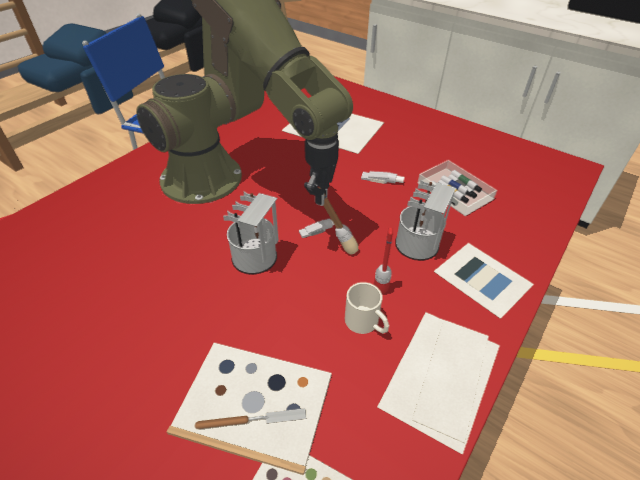

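The brush now leans 34–35° in the grip, handle towards the robot (scene: fingers at (318,190), head at (347,243)). I lift it, move beside the washer, and take a wrist look at the hanger, which gives its pose in the arm's own frame.

```bash
python3 -m creep '[[[0,0,-2],0,0],[[0,0,-4],0,0],[[0,0,-4],0,0],[[0,0,-4],0,0],[[0,0,-2],0,0]]' 60| sed -n '2p;4p;6p'
python3 -m creep '[[[-2.5,0,0],0,0],[[-3,0,0],0,0],[[-2.5,0,0],0,0],[[-1,0,0],0,0],[[0,0,0],0,0]]' | sed -n '2p;4p;6p'
cat > wash.py <<'E'
from h import *
import sys
np.set_printoptions(precision=4,suppress=True)
s=ctrl.state(); im,d=ctrl.get_image("wrist"); P=cloud(cam("wrist",s),d); cv2.imwrite(f"pics/w_{sys.argv[1]}.png",im)
print(s["position"],s["eef_rot"][:,0],s["time"],s["gripper_width"])
np.save("P.npy",P)
near=(np.hypot(P[...,0]-.675,P[...,1]-.146)<0.085)&(d>0)
h=P[near&(abs(P[...,2]-.175)<.004)]; print("hanger top",len(h),h[:,2].mean() if len(h) else 0)
if len(h)>20: print(h.min(0),h.max(0),cv2.minAreaRect((h[:,:2]*1000).astype(np.float32)))
r=P[near&(abs(P[...,2]-.089)<.004)]
for k in range(6):
    A=np.c_[2*r[:,:2],np.ones(len(r))]; q=np.linalg.lstsq(A,(r[:,:2]**2).sum(1),rcond=None)[0]; R=np.sqrt(q[2]+q[0]**2+q[1]**2)
    r=r[abs(np.hypot(*(r[:,:2]-q[:2]).T)-R)<(.008,.006,.004,.003,.003,.003)[k]]
print("rim",q[:2],R,len(r))
E
python3 wash.py b
```

```text
position: [0.46, 0.0022, 0.3167]
force: [-0.2, 0.4, -0.6]
grasp_force: 59.9
position: [0.5486, 0.0178, 0.3124]
force: [0.0, 0.2, -0.2]
grasp_force: 59.9
[0.5486 0.0178 0.3124] [-0.9851 -0.1718  0.0009] 10.45 0.10895089115772807
hanger top 511 0.17391088972956056
[0.6314 0.0933 0.171 ] [0.7171 0.198  0.1789] ((656.2763061523438, 157.66436767578125), (108.85556030273438, 75.11798858642578), 48.52539825439453)
rim [0.6731 0.1452] 0.05539342575822271 857
```

View pics/w_b.png

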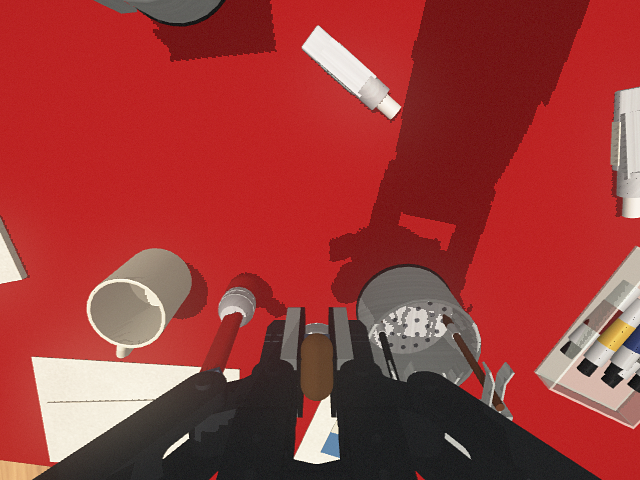

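The wrist view shows the washer at (415,315), its rim centre at (0.6731, 0.1452) in the arm's frame. Now in front of the gap, tip retracted.

```bash
python3 -m creep '[[[2.4,0,0],0,0],[[0,3,0],0,0],[[0,4,0],0,0],[[0,3.4,0.5],0,0],[[0,0,0.5],0,0]]' | sed -n '2p;4p;6p'
python3 -m creep '[[[0,0,0],0,0],[[0,0,0],0,0]]' | sed -n '2p;4p;6p'
cat > st.py <<'E'
from h import *
np.set_printoptions(precision=4,suppress=True)
s=ctrl.state(); p=np.array(s["position"]); W=np.array([.6731,.1452]); a=np.radians(9.7); E=np.array([[np.cos(a),np.sin(a)],[-np.sin(a),np.cos(a)]])
print("TCP in washer mm",E@(p[:2]-W)*1000,p[2]*1000,"force",E@np.array(s["force"])[:2],s["force"][2],"t",s["time"],"grip",s["grasp_force"])
E
python3 st.py; python3 lean.py c
```

```text
position: [0.5052, 0.1186, 0.3034]
force: [-0.1, 0.3, -0.5]
grasp_force: 59.9
position: [0.5065, 0.1152, 0.3032]
force: [-0.9, -0.0, 0.4]
grasp_force: 59.9
TCP in washer mm [-169.2701   -1.5478] 303.2441715632885 force [-0.931   0.1394] 0.41639164441494037 t 11.2 grip 59.88978624343872
scene
[[ 0.025  -0.0335 -0.0224 -0.0087 30.    ]
 [ 0.035  -0.0381 -0.0283 -0.0148 39.    ]
 [ 0.045  -0.0438 -0.0339 -0.0172 39.    ]
 [ 0.055  -0.0518 -0.0418 -0.0273 35.    ]
 [ 0.065  -0.0564 -0.0468 -0.0336 36.    ]
 [ 0.075  -0.0741 -0.0572 -0.0361 54.    ]]
lean from slope min/med/max [np.float64(37.213030199137165), np.float64(34.1708321923133), np.float64(30.100392688526103)]
lowest [0.0045 0.0053 0.0072 0.01   0.0103]
wrist
[]
lowest [0.004  0.0041 0.0041 0.0042 0.0042]
```

```bash
python3 -m creep '[[[-1.4,0.15,2.1],0,0],[[-1.4,0,2.1],0,0],[[-1.4,0,2.1],0,0],[[0,0,0],0,0]]' | sed -n '2p;4p;6p'; python3 st.py
python3 -m creep '[[[-1.4,0,2.1],0,0],[[-1.4,0,2.1],0,0],[[0,0,0],0,0]]' | sed -n '2p;4p;6p'; python3 st.py; python3 lean.py d
python3 - <<'E'
import cv2; im=cv2.imread("pics/scene_d.png"); cv2.imwrite("pics/d.png",cv2.resize(im[130:290,310:490],None,fx=3.5,fy=3.5,interpolation=2))
E
```

```text
position: [0.5483, 0.1239, 0.2373]
force: [0.7, 0.1, 0.5]
grasp_force: 60.0
TCP in washer mm [-126.6051    0.0222] 237.27711644747967 force [ 0.7166 -0.026 ] 0.5027166000712883 t 11.7 grip 60.03907576203346
position: [0.5752, 0.1288, 0.1961]
force: [-0.9, -1.1, -0.1]
grasp_force: 59.9
TCP in washer mm [-99.2272   0.3228] 196.12882042838697 force [-1.1061 -0.9454] -0.1409208144081674 t 12.0 grip 59.88969907164574
scene
[[  0.025   -0.1199  -0.0792  -0.0098 101.    ]
 [  0.035   -0.1015  -0.0681  -0.0125  78.    ]
 [  0.045   -0.0703  -0.0342  -0.0195  31.    ]
 [  0.055   -0.0507  -0.0408  -0.0268  32.    ]
 [  0.065   -0.0546  -0.0441  -0.0301  32.    ]
 [  0.075   -0.0717  -0.0552  -0.0399  32.    ]]
lean from slope min/med/max [np.float64(-48.931167902952566), np.float64(-27.90468066963786), np.float64(31.041709614210603)]
lowest [0.0046 0.0067 0.007  0.0071 0.0095]
wrist
[[  0.025   -0.0797  -0.0699  -0.0634 353.    ]
 [  0.035   -0.0789  -0.0689  -0.064  434.    ]
 [  0.045   -0.0738  -0.0687  -0.0652  16.    ]]
lean from slope min/med/max [np.float64(-16.376834045024133), np.float64(-3.2266420613804727), np.float64(5.282714116551275)]
lowest [0.004  0.004  0.0041 0.0041 0.0041]
```

View pics/d.png

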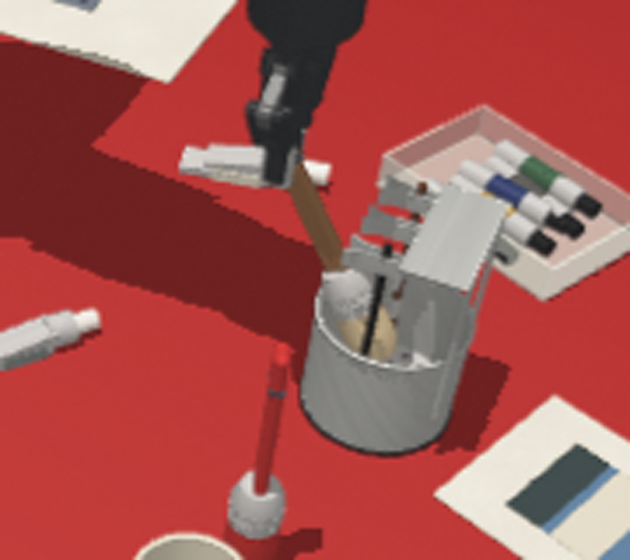

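No contact, and the head is well in past the clip (crop (365,320)). Now the strokes.

```bash
python3 -m creep '[[[-1.45,0,2.2],0,0],[[0,0,0],0,0],[[0,0,0],0,0]]' | sed -n '4p'; python3 st.py
python3 -m creep '[[[1.45,0,-2.2],0,0],[[1.45,0,-2.2],0,0],[[0,0,0],0,0],[[0,0,0],0,0]]'| sed -n '4p'; python3 st.py
python3 -m creep '[[[-1.45,0,2.2],0,0],[[-1.45,0,2.2],0,0],[[0,0,0],0,0],[[0,0,0],0,0]]'| sed -n '4p'; python3 st.py
python3 -m creep '[[[1.45,0,-2.2],0,0],[[1.45,0,-2.2],0,0],[[0,0,0],0,0],[[0,0,0],0,0]]'| sed -n '4p'; python3 st.py
python3 - <<'E'
from h import *
im,d=ctrl.get_image("scene"); P=cloud(cam("scene"),d); cv2.imwrite("pics/up.png",im)
for r in ctrl.silhouettes("scene","brush")[:3]:
    q=P[r["region"]&(d>0)]; print(r["confidence"],r["extent"],np.median(q,0),q[:,2].min())
E
```

```text
force: [-0.7, -0.3, 0.2]
TCP in washer mm [-84.7216   0.897 ] 177.1855190115805 force [-0.7647 -0.1461] 0.19585082022652078 t 12.4 grip 59.85857181251049
force: [0.1, -0.4, -1.8]
TCP in washer mm [-113.4169    0.8757] 221.2670462080559 force [ 0.0313 -0.4171] -1.8036261570961574 t 12.8 grip 59.90888848900795
force: [-0.6, -0.5, 0.2]
TCP in washer mm [-84.6745   0.9928] 175.36481800688424 force [-0.6617 -0.426 ] 0.23174526284364572 t 13.2 grip 59.8530625551939
force: [0.5, -0.7, -1.3]
TCP in washer mm [-113.3397    0.9168] 220.8744140573973 force [ 0.404  -0.7956] -1.3330357463756355 t 13.6 grip 59.9130367487669
0.94 [382.4, 260.5, 20.8, 65.3] [ 0.67918665 -0.05393189  0.07216153] -0.002898730698146723
0.72 [402.0, 196.9, 29.6, 61.1] [0.61714286 0.12664293 0.13860535] -0.0038355726352112818
```

Tip heights follow from the table touch (TCP z − 146 mm): about 30 mm down and 75 mm up, both inside their windows. Third stroke, then start swinging the handle into the clip with a lighter grip.

```bash
python3 -m creep '[[[-1.45,0,2.2],0,0],[[-1.45,0,2.2],0,0],[[0,0,0],0,0],[[0,0,0],0,0]]'| sed -n '4p'; python3 st.py
python3 -m creep '[[[1.45,0,-2.2],0,0],[[1.45,0,-2.2],0,0],[[0,0,0],0,0],[[0,0,0],0,0]]'| sed -n '4p'; python3 st.py
python3 -m creep '[[[-1,-0.1,0],0,0.1],[[-1,0,0],0,0.1],[[-0.8,0,0],0,0.1],[[0,0,0],0,0.1]]' 20| sed -n '4p'; python3 st.py
python3 -m creep '[[[-0.7,0,0],0,0],[[-0.7,0,0],0,0],[[0,0,0],0,0]]' 20| sed -n '4p'; python3 st.py
python3 lean.py e; python3 - <<'E'
import cv2; im=cv2.imread("pics/scene_e.png"); cv2.imwrite("pics/e.png",cv2.resize(im[130:270,340:490],None,fx=4,fy=4,interpolation=2))
E
```

```text
force: [-0.8, 0.4, 0.3]
TCP in washer mm [-84.6446   0.9858] 175.19214518017125 force [-0.712   0.5572] 0.3194145055491032 t 14.1 grip 59.85724434256554
force: [-0.3, -0.0, -0.1]
TCP in washer mm [-113.3267    0.9338] 220.83694753201434 force [-0.3297  0.0325] -0.051895739368083005 t 14.5 grip 59.91396613419056
force: [0.4, 0.4, -1.0]
TCP in washer mm [-84.9124  -0.0342] 218.90878906951644 force [0.4222 0.3676] -0.9646345667274565 t 14.9 grip 59.9091712385416
force: [2.1, 0.7, -1.7]
TCP in washer mm [-70.7275   0.1197] 219.56810187293692 force [2.2356 0.3662] -1.7266379052361716 t 15.2 grip 59.80726696550846
scene
[[  0.025   -0.0335  -0.0213  -0.0076  28.    ]
 [  0.035   -0.0401  -0.0281  -0.0116  38.    ]
 [  0.045   -0.1199  -0.0853  -0.018  145.    ]
 [  0.055   -0.0735  -0.0553  -0.0277  77.    ]
 [  0.065   -0.0706  -0.048   -0.0313  23.    ]
 [  0.075   -0.0655  -0.0606  -0.0377   9.    ]]
lean from slope min/med/max [np.float64(30.366450889972274), np.float64(32.87004945582306), np.float64(32.059998300966924)]
lowest [0.0041 0.0042 0.0043 0.0044 0.0049]
wrist
[[   0.045    -0.0988   -0.0818   -0.0564 1564.    ]
 [   0.055    -0.0769   -0.0756   -0.0618  295.    ]
 [   0.065    -0.077    -0.0757   -0.0745  138.    ]]
lean from slope min/med/max [np.float64(-47.45120564978766), np.float64(-17.077625469179964), np.float64(42.20845521535746)]
lowest [0.004  0.004  0.004  0.0041 0.0041]
```

View pics/e.png

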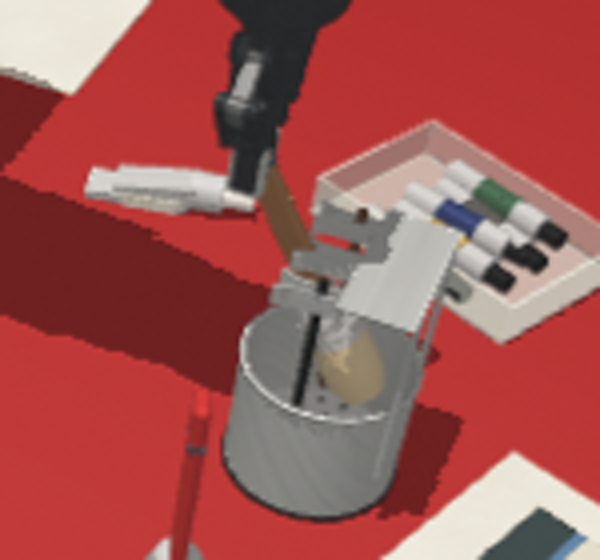

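The handle is entering the middle clip's mouth, between the lips at crop (310,265), and the head is in the tank. Continue to +x.

```bash
python3 -m creep '[[[-0.6,0,0],0,0],[[-0.6,0,0],0,0],[[0,0,0],0,0]]'| sed -n '4p'; python3 st.py
python3 -m creep '[[[-0.6,0,0],0,0],[[-0.6,0,0],0,0],[[0,0,0],0,0]]'| sed -n '4p'; python3 st.py
python3 -m creep '[[[-0.5,0,0],0,0],[[-0.5,0,0],0,0],[[0,0,0],0,0]]'| sed -n '4p'; python3 st.py
```

```text
force: [-0.5, 1.3, -1.9]
TCP in washer mm [-58.8191   0.0848] 219.7861223125775 force [-0.2901  1.3722] -1.860922980992922 t 15.6 grip 59.945994168519974
force: [-1.2, 1.0, -0.8]
TCP in washer mm [-46.8995   0.1116] 219.85794967633439 force [-0.9608  1.2129] -0.8155409316459717 t 15.9 grip 60.15407748520374
force: [-2.2, 1.4, -1.9]
TCP in washer mm [-37.3461   0.1297] 219.4909444476986 force [-1.9318  1.7729] -1.9084344555829122 t 16.2 grip 59.89023081958294
```

```bash
python3 -m creep '[[[-0.5,0,0],0,0],[[-0.5,0,0],0,0],[[0,0,0],0,0]]'| sed -n '4p'; python3 st.py
python3 -m creep '[[[-0.5,0,0],0,0],[[-0.5,0,0],0,0],[[0,0,0],0,0]]'| sed -n '4p'; python3 st.py
python3 -m creep '[[[-0.5,0,0],0,0],[[0,0,0],0,0]]'| sed -n '4p'; python3 st.py
python3 lean.py f; python3 - <<'E'
import cv2; im=cv2.imread("pics/scene_f.png"); cv2.imwrite("pics/f.png",cv2.resize(im[130:270,340:490],None,fx=4,fy=4,interpolation=2))
E
```

```text
force: [-3.4, 0.6, -0.7]
TCP in washer mm [-27.3408   0.1717] 219.65721847912636 force [-3.2399  1.134 ] -0.7034328127167819 t 16.5 grip 59.76166091859341
force: [-3.8, 0.4, 0.4]
TCP in washer mm [-17.2703   0.1903] 219.8293679945197 force [-3.723   1.0161] 0.43122828260079066 t 16.8 grip 59.62857596576214
force: [-4.2, -0.6, 1.2]
TCP in washer mm [-12.4203   0.2039] 219.85034612913572 force [-4.2731  0.1371] 1.201461993741985 t 17.0 grip 59.60471257567406
scene
[[  0.025   -0.0112  -0.003    0.0084  18.    ]
 [  0.035   -0.0127  -0.0034   0.0068  32.    ]
 [  0.045   -0.0647  -0.0324   0.0147 138.    ]
 [  0.055   -0.015    0.0056   0.0198  52.    ]
 [  0.065   -0.0123  -0.0018   0.0206  21.    ]
 [  0.075   -0.0107  -0.0068  -0.0029   4.    ]]
lean from slope min/med/max [np.float64(-8.649003484581238), np.float64(-3.8675294692341615), np.float64(1.6574278913506428)]
lowest [0.004  0.004  0.004  0.0042 0.0043]
wrist
[[  0.025    0.004    0.0079   0.0095 136.    ]
 [  0.035    0.0029   0.0064   0.008  148.    ]
 [  0.045   -0.0657   0.0043   0.021  644.    ]
 [  0.055   -0.002    0.0119   0.0219 284.    ]
 [  0.065   -0.0021   0.0022   0.0213 142.    ]
 [  0.075   -0.003    0.0001   0.0016  72.    ]]
lean from slope min/med/max [np.float64(-2.189090764077438), np.float64(7.108195949016695), np.float64(-0.10899911361183555)]
lowest [0.004  0.004  0.0041 0.0041 0.0041]
```

View pics/f.png

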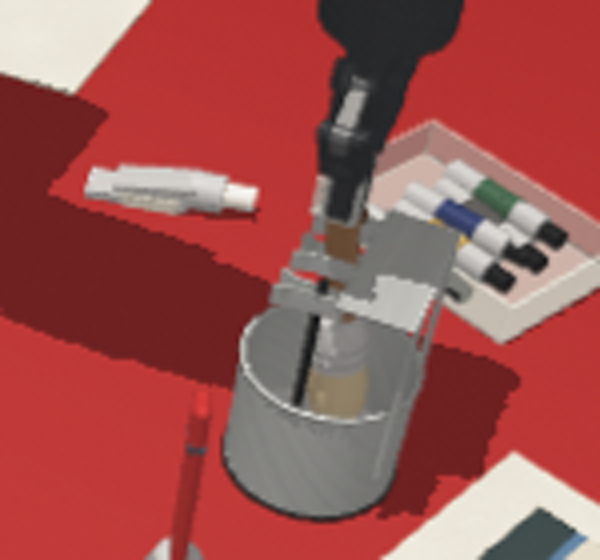

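Nearly upright (about 9° left) and at the back stop. I push on about 10 mm.

```bash
python3 -m creep '[[[-0.4,0,0],0,0],[[-0.4,0,0],0,0],[[0,0,0],0,0]]'| sed -n '4p'; python3 st.py
python3 -m creep '[[[-0.3,0,0],0,0],[[0,0,0],0,0],[[0,0,0],0,0]]'| sed -n '4p'; python3 st.py
cat > fin.py <<'E'
from h import *
np.set_printoptions(precision=4,suppress=True)
s=ctrl.state(); W=np.array([.6731,.1452]); a=np.radians(9.7); E=np.array([[np.cos(a),np.sin(a)],[-np.sin(a),np.cos(a)]])
for n in("wrist","scene"):
    im,d=ctrl.get_image(n); P=cloud(cam(n,s),d); Q=P.copy(); Q[...,:2]=(P[...,:2]-W)@E.T; cv2.imwrite(f"pics/fin_{n}.png",im)
    hsv=cv2.cvtColor(im,cv2.COLOR_BGR2HSV); m=(d>0)&(abs(Q[...,0])<.045)&(abs(Q[...,1])<.018)&(hsv[...,1]>60)
    for z in(.07,.1,.12,.14,.15,.178,.185,.195,.21,.225,.24,.248):
        q=Q[m&(abs(Q[...,2]-z)<.004)]
        if len(q)>2: print(n,z,len(q),"x",np.percentile(q[:,0],[2,50,98])*1e3,"y",np.percentile(q[:,1],[2,50,98])*1e3)
E
python3 fin.py
```

```text
force: [-5.6, -1.0, 1.2]
TCP in washer mm [-4.3778  0.2499] 219.97859772841167 force [-5.6482 -0.0483] 1.1662264562869178 t 17.4 grip 59.603891372680664
force: [-6.1, 0.4, 0.5]
TCP in washer mm [-1.5352  0.2491] 220.02034023179144 force [-5.9266  1.3958] 0.5164365021206766 t 17.7 grip 59.57150995731354
wrist 0.07 108 x [-22.1833 -20.2817 -13.2226] y [-15.4025   0.0719  15.8287]
wrist 0.14 81 x [-14.9649 -14.2421 -11.7523] y [-4.114   0.6604  4.9474]
wrist 0.15 93 x [-15.0301 -14.1989 -11.2926] y [-3.9794  0.6466  5.2015]
wrist 0.178 146 x [-15.6878 -14.8512 -11.9558] y [-4.2764  0.6078  5.045 ]
wrist 0.185 154 x [-15.8126 -14.8092 -12.2494] y [-4.1187  0.1696  4.9221]
wrist 0.195 189 x [-16.1137 -15.0268 -12.1664] y [-4.2779  0.5751  5.0146]
wrist 0.21 233 x [-16.3486 -15.3826 -12.5853] y [-4.0689  0.1897  4.8162]
wrist 0.225 335 x [-16.6306 -15.5523 -12.2518] y [-4.4475  0.2029  5.0194]
wrist 0.24 749 x [-16.8973 -15.0294   1.788 ] y [-4.6444  0.2103  5.3338]
wrist 0.248 1418 x [-15.6282  -7.8762   5.346 ] y [-3.8874  0.5054  4.8901]
scene 0.07 20 x [-13.4925   7.0439  14.2532] y [-17.5219 -14.4131  -3.6508]
scene 0.15 7 x [-10.033   -5.2901  -1.5343] y [-7.1783 -3.9805 -2.0381]
scene 0.178 22 x [-14.9898  -3.7636   3.4343] y [-7.6912 -4.2665 -0.471 ]
scene 0.185 24 x [-14.2943  -5.752    3.3489] y [-7.6171 -4.5863  1.3058]
scene 0.195 13 x [-12.9532  -5.0422   1.6216] y [-7.3187 -5.8864 -3.344 ]
```

Upright within about 1°, axis at x ≈ −5.5 mm, y ≈ 0.4 mm, tips about 50 mm above the table. I release and back off straight up.

```bash
python3 -m creep '[[[0.3,0,0],0,0],[[0,0,0],0,0.2],[[0,0,0],0,0.35],[[0,0,0],0,0.35],[[0,0,0],0,0.35]]'| sed -n '4,6p'
python3 -m creep '[[[0,0,-1],0,0.35],[[0,0,-2],0,0.35],[[0,0,-3],0,0.35],[[0,0,-4],0,0.35],[[0,0,-4],0,0.35]]'| sed -n '2p;4,6p'
python3 -m creep '[[[3,0,0],0,0.35],[[3,0,0],0,0.35],[[3,0,0],0,0.35],[[0,0,0],0,0.35],[[0,0,0],0,0.35]]'| sed -n '2p;4,6p'
python3 fin.py; python3 - <<'E'
import cv2; im=cv2.imread("pics/fin_scene.png"); cv2.imwrite("pics/f2.png",cv2.resize(im[150:350,310:490],None,fx=3,fy=3,interpolation=2))
E
```

```text
force: [0.4, 0.4, 0.5]
gripper_width: 0.35
grasp_force: 0.0
position: [0.6684, 0.1447, 0.3622]
force: [0.5, -0.2, -0.3]
gripper_width: 0.345
grasp_force: 0.0
position: [0.5801, 0.1293, 0.3613]
force: [-0.0, 0.7, 0.6]
gripper_width: 0.347
grasp_force: 0.0
wrist 0.07 74 x [-23.0857 -20.6603  -9.8241] y [-16.8102  -0.2662  16.1665]
wrist 0.14 37 x [-16.6397 -15.5498 -12.684 ] y [-3.9599  0.7328  5.4375]
wrist 0.15 39 x [-16.8384 -15.8414 -13.3008] y [-3.8449  0.7189  5.2568]
wrist 0.178 51 x [-17.5257 -16.3681  38.3955] y [-5.5145 -0.1681  4.923 ]
wrist 0.185 48 x [-17.7572 -17.0086 -14.4449] y [-3.4987  0.663   4.9064]
wrist 0.195 51 x [-18.0355 -17.0257 -13.78  ] y [-4.1466  0.6551  5.4882]
wrist 0.21 62 x [-18.6682 -17.5866 -14.4303] y [-3.85    0.6327  5.2784]
wrist 0.225 68 x [-18.7702 -17.9973 -15.3413] y [-3.817   0.6046  5.0468]
wrist 0.24 117 x [-19.3622 -17.7741  -4.5541] y [-4.3274  1.2728  5.5329]
wrist 0.248 261 x [-18.3862 -10.7734  -1.929 ] y [-3.5873  0.5859  4.7628]
scene 0.07 18 x [-19.4197   6.2204  12.7465] y [-17.5592 -12.8428  -4.7466]
scene 0.15 8 x [-12.8032  -6.0669  -1.817 ] y [-6.4681 -4.5743 -2.4842]
scene 0.178 23 x [-15.0453  -5.41     1.6288] y [-6.8607 -4.6985 -0.358 ]
scene 0.185 24 x [-16.8465  -8.091    0.8901] y [-7.5136 -4.5477 -1.7085]
scene 0.195 22 x [-15.7811  -7.7512   1.6198] y [-6.993  -4.2809 -1.8245]
scene 0.21 25 x [-15.9405  -7.5305   1.0257] y [-7.3075 -4.347  -0.9597]
scene 0.225 23 x [-17.5639  -8.4782   0.248 ] y [-7.1572 -4.969  -1.1366]
scene 0.24 26 x [-18.8662  -9.572   -0.8615] y [-7.1067 -4.1671 -1.0477]
scene 0.248 15 x [-17.1477  -8.7305  -1.6392] y [-7.3664 -2.0896  1.5252]
```

View pics/f2.png

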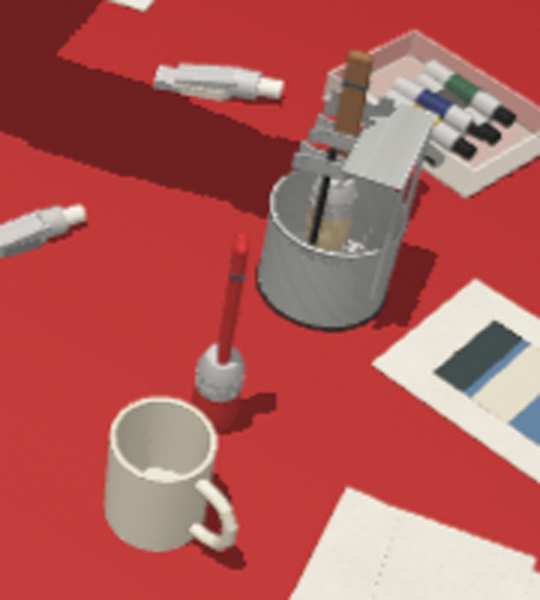

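The brush hangs upright in the middle clip at crop (350,130), axis x ≈ −7 mm against a seat at −8 mm. The mug is standing and the gripper is clear. Handing in.

```bash
python3 -c "from bench import ctrl; print(ctrl.close_job())"
```

```text
the job is handed in; nothing more can be done
None
```

I worked the fat brush up and down three times in the left washer, hung it upright in the middle clip (by the cameras within 2 mm of the seat and about 2° of vertical), let go, and handed the job in; the mug is standing, and the hand-in returned no verdict.

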